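# Tip the fluxed tee into the tray with the lever

### The job

The copper tee is wet with flux: without touching it or the plate it lies on, press the long end of that station's lever all the way down, without forcing it against its stop, and keep it down until the heavy plate has tipped the tee into the tray behind it; then let the lever up with control so that the plate comes down flat and does not slam, and take your hand away. Leave the copper elbow untouched on its plate and its lever unpressed, and leave the loose things on the bench where they are. Only press: do not grasp, lift or carry anything.

Things in the scene. Friction and masses are not known exactly. Their poses are not given: they have to be found in the camera images.
- tee_station: Small steel tipping station, fixed on a wooden base block, on whose plate the copper tee lies at the start. The two stations are alike; either may stand left or right of the vice. Origin on top of the block (5 to 40 mm above the bench, it varies) below the lever's fulcrum pin; x points from the lever's long end to the tray, z up. Fulcrum pin along y, 120 mm up, between cheeks 134 mm high, 47 mm wide over all.
- tee_pad (a point): Centre of the top of the press pad (28 x 26 mm) at the long end of the tee's lever; moves with it. In the station's frame at lever value q, mm: x = -140 cos(0.45-q) + 14 sin(0.45-q), z = 120 + 140 sin(0.45-q) + 14 cos(0.45-q): 193 above the block at rest, 99 fully pressed. The pad slopes 0.45 rad down to the fulcrum at rest; point axes: the station's at rest.
- tee_lever (a joint): The tee's lever (flat bar 10 mm wide), rad: 0 at rest with the long end up, grows as that end is pressed down, stop at 0.70. Its 60 mm short end carries a roller under the plate. Pressing takes about 1 to 7 N at the pad; the plate and a light return spring bring the lever back to 0 when it is let up.
- tee_plate (a joint): Heavy plate under the tee, rad: 0 flat, grows as its edge near the fulcrum rises, about 0.87 with the lever at its stop. Only the lever holds it up. The fitting slides off over the hinge into the tray once the plate stands steeper than 0.45 to 0.7 rad, within about a second.
- tee_mid (a point): Middle of the copper tee (T-shaped pipe fitting, 50 x 68 x 39 mm), half-way up as it lies on its plate.
- elbow_station: Small steel tipping station, fixed on a wooden base block, on whose plate the copper elbow lies at the start. The two stations are alike; either may stand left or right of the vice. Origin on top of the block (5 to 40 mm above the bench, it varies) below the lever's fulcrum pin; x points from the lever's long end to the tray, z up. Fulcrum pin along y, 120 mm up, between cheeks 134 mm high, 47 mm wide over all.
- elbow_pad (a point): Centre of the top of the press pad (28 x 26 mm) at the long end of the elbow's lever; moves with it. In the station's frame at lever value q, mm: x = -140 cos(0.45-q) + 14 sin(0.45-q), z = 120 + 140 sin(0.45-q) + 14 cos(0.45-q): 193 above the block at rest, 99 fully pressed. The pad slopes 0.45 rad down to the fulcrum at rest; point axes: the station's at rest.
- elbow_lever (a joint): The elbow's lever (flat bar 10 mm wide), rad: 0 at rest with the long end up, grows as that end is pressed down, stop at 0.70. Its 60 mm short end carries a roller under the plate. Pressing takes about 1 to 7 N at the pad; the plate and a light return spring bring the lever back to 0 when it is let up.
- elbow_mid (a point): Middle of the copper elbow (L-shaped pipe fitting, 51 x 51 x 32 mm), half-way up as it lies on its plate.
- tee_hinge (a point): Middle of the hinge line (along y) of the plate under the tee, 95 mm in +x from the fulcrum and 100 mm above the block. The plate, 82 x 92 x 12 mm steel, about 0.8 kg, lies flat from here towards the fulcrum, its top 112 mm above the block, with 8 mm lips on three sides.
- tee_tray (a point): Centre of the floor of the open tray at the tee's station, 146 mm in +x from the fulcrum and 45 mm above the block; axes as the station's. Inside 84 mm along x, 92 mm along y; side walls 55 mm, front wall (at the hinge) 44 mm, back wall 82 mm above its floor.
- brass_nipple: Bystander, not part of the job: standing brass hex nipple 32 x 36 x 38 mm, loose on the bench; origin at the centre of its underside.
- union_nut: Bystander, not part of the job: brass union nut 50 x 57 x 30 mm, loose on the bench; origin at the centre of its underside.
- solder_spool: Bystander, not part of the job: spool of solder 76 mm across, 44 mm high, loose on the bench; origin at the centre of its underside.
- marker: Bystander, not part of the job: marker pen 135 mm long, 16 mm thick, loose on the bench; origin at the centre of its underside.
- galv_tee: Bystander, not part of the job: galvanised tee 49 x 60 x 45 mm, loose on the bench; origin at the centre of its underside.
- tee: The copper tee itself, loose; origin at the centre of its underside as it lies on the plate (point tee_mid is its middle).
- elbow: The copper elbow itself, loose; origin at the centre of its underside.

How it is judged:
By the outcome, as a careful person would: the job done as asked, in the order asked, and still so for the second after the job is handed in, with the robot touching nothing.
It also fails if it takes over 43 s, if anything falls off the work surface, if the arm or the gripper's body presses on something with over 40 N, if the wrist force passes 120 N, or if a joint passes its speed limit or range.

### The arm

A 6-joint arm with a two-finger parallel gripper is mounted at the origin on a cart in front of the work surface, level with it; the furniture and walls round the work are solid. World frame = base frame: x ahead of the robot, y to its left, z up, the work surface at z = 0. Lengths are in mm, angles in degrees, forces in N, time in s.
With the tool pointing down it reaches from about 325 to 925 mm from the base axis. Payload 3.1 kg.
Tool frame: the origin (TCP) lies on the front face of the gripper's body, between the roots of the fingers; the fingertips stand 73 mm ahead of it and the grasp point (between the pads) lies manip.grip_depth ahead of it (manip.grip_depth is the distance from the TCP to the grasp point, in mm); z points along the fingers, y is the line along which they close (so a half turn about z gives the same grasp; the last joint's range is limited). The gripper opens to 85 mm and grips with 20 to 120 N. Pads are 22 mm wide; open, the fingers measure 114 mm over their backs; the gripper's body (76 mm by 85 mm) begins 54 mm behind the grasp point. The pads swing forward as they close: fully open they stand 13 mm farther back than shut.
Start: joints at [63.701, 12.427, 92.441, -0, 75.132, -6.429], TCP at [212.414, 587.81, 303.9] pointing down, gripper open.
Joint ranges: [-157.48, 157.48], [-44.54, 120.13], [17.64, 146.25], [-64.5, 244.5], [7.68, 150.69], [-147.95, 147.95]. Speed limits (degrees/s): [159.86, 159.86, 180, 180, 180, 180].

### API

Orientations are given as [roll, pitch, yaw] about the fixed x, y, z axes, in that order (R = Rz(yaw) Ry(pitch) Rx(roll)).
In Python, from plant import manip gives the robot as it stands. Calls block until the motion is done:
- manip.move_pose(position, orientation): joint-space move of the TCP to a pose.
- manip.line_to(position, rotation=None, v=150, guard=None): straight line of the TCP; rotation=None keeps the orientation; v is the mean speed in mm/s. With guard (N) it stops when the force on the tool has changed by that much, and returns True; else False.
- manip.movej(angles): joint-space move.
- manip.move_gripper(opening, squeeze=None): finger opening in mm; squeeze is the grip in N (None keeps the last); returns when the fingers have stopped.
- manip.pause(seconds).
- manip.inverse_kinematics(position, orientation): joint angles nearest the present ones, or None.
- manip.observe(): the state.
- manip.snapshot(name): name is "side" or "top" or "wrist"; returns the picture (384x512x3 uint8, red, green, blue); there is no depth.
- manip.get_calibration(name): a dict with "vfov" (degrees; the focal length in pixels is half the picture's height over the tangent of half this angle, whatever the lens; pixels are square), "cx", "cy" (the principal point, pixels), "dist_coeffs" ([k1, k2, p1, p2, k3] as OpenCV has them; the pictures are not rectified), "pose" (4x4, takes a point from camera to world coordinates); the wrist camera has in their place "mount" (4x4, takes a point from camera to tool coordinates, whose origin is the TCP and whose axes are the flange's). Camera axes: x right, y up, looking along -z (the intrinsics and any distortion apply to the point x, -y, -z); pixel columns grow to the right and rows downward; lengths in mm; the calibration is good to about 2 mm. A picture is of the moment at which its call begins: read the wrist's pose just before it. get_calibration takes no time and is no camera call.
A pose or a line that the arm cannot do raises manip.Unreachable and nothing moves.
- manip.hand_in(): hands the job in; it is judged then, once.
Trained networks look in the newest picture that a camera, given by its name, has taken for a name from the list of things; names that differ only in an ending like _2 or _b are one class to them, and where a whole thing is asked for, a point or a joint stands for the part that bears it (a point fixed in the world has none). Each returns a list of dicts, best first, with "score" (0 to 1); they miss things now and then, are a little off and sometimes report something else, mostly with a low value. They report only what shows in the picture. A call takes as long as a camera call.
- manip.masks_of(label, camera): "mask" (384x512 bool, what is visible of it) and "rect" ([left, top, right, bottom] in pixels, round what is visible of it).
The state is a dict: "clock": time; "qpos": joint angles; "joint_velocities": joint speeds; "effort": joint torques, N m; "tcp_pos": TCP position; "tcp_rot": TCP orientation; "wrist_force": force on the tool from outside, world axes, zero at the start; "torque": the same for the moment, N m; "finger_gap": finger opening in mm; "gripper_force": force on a finger pad.
Only numpy, scipy, OpenCV 4.12 (cv2) and the standard library are available. Lean on these libraries where they do the work, as an engineer would, in place of code of your own. Each camera call takes 0.05 s, during which the arm holds its last target. There are 200 camera calls.

## Working session

There is one attempt and no reset: what is moved stays moved. The work goes in short steps, each a Python script; the robot and the scene stay as the last script left them, time stands still between calls to the robot, and variables do not carry over. Pictures are saved under pics/ and viewed, at most 10 in all, crops included, and the job is handed in when it is done.

```bash
mkdir -p pics; ls
python3 - <<'E'
from plant import manip
import cv2,numpy as np
for n in ["side","top"]:
    im=manip.snapshot(n); cv2.imwrite(f"pics/{n}0.png",im[:,:,::-1])
    c=manip.get_calibration(n); print(n,c["vfov"],c["cx"],c["cy"],c["dist_coeffs"],np.round(c["pose"],3).tolist())
    for l in ["tee","elbow","tee_station","elbow_station","tee_pad","elbow_pad","tee_plate"]:
        print(l,[(round(d["score"],2),d["rect"]) for d in manip.masks_of(l,n)[:3]])
c=manip.get_calibration("wrist");print(c)
print(manip.observe(),manip.grip_depth)
E
```

```text
pics
side 44.34521136784279 253.61481177574083 195.74628124621316 [-0.06032524  0.          0.          0.          0.        ] [[-0.998, 0.053, -0.039, 524.408], [-0.066, -0.875, 0.48, 360.613], [-0.008, 0.482, 0.876, 1110.611], [0.0, 0.0, 0.0, 1.0]]
tee [(0.65, [211.3, 251.7, 235.3, 285.4]), (0.34, [202.9, 248.8, 243.0, 295.1])]
elbow [(0.73, [219.8, 125.6, 239.7, 153.4])]
tee_station [(0.66, [156.1, 240.9, 319.9, 319.0]), (0.36, [211.4, 251.6, 236.0, 286.5])]
elbow_station [(0.8, [173.8, 117.2, 314.6, 195.5])]
tee_pad [(0.57, [238.2, 247.3, 320.1, 276.1])]
elbow_pad [(0.89, [244.6, 114.7, 309.4, 145.0])]
tee_plate [(0.77, [203.1, 251.4, 242.6, 299.6]), (0.27, [317.1, 260.7, 336.8, 286.8])]
top 57.758238161330226 256.6757030030726 194.39851415918665 [-0.05823018  0.          0.          0.          0.        ] [[-0.0, 0.98, -0.197, 391.436], [-1.0, 0.003, 0.018, -146.771], [0.018, 0.197, 0.98, 1041.941], [0.0, 0.0, 0.0, 1.0]]
tee [(0.64, [171.7, 160.7, 197.6, 184.2])]
elbow [(0.76, [302.9, 160.7, 325.1, 177.9])]
tee_station [(0.91, [164.9, 125.6, 215.0, 248.6])]
elbow_station [(0.7
[... 895 characters left out ...]
': 0.8, 'qpos': array([ 6.36997212e+01,  1.24265884e+01,  9.24383815e+01, -5.90851123e-04,
        7.51315992e+01, -6.42887109e+00]), 'joint_velocities': array([-0.04610699,  0.07407111,  0.03622886, -0.05019342,  0.02266952,
        0.0025283 ]), 'effort': array([-8.39799850e-04, -3.96843982e+01, -3.04228842e+01, -3.90742498e-04,
        8.05995896e-04,  9.42665508e-06]), 'tcp_pos': array([212.44280423, 587.82146816, 303.93365583]), 'tcp_rot': array([1.79996655e+02, 9.51648040e-04, 1.60128744e+02]), 'wrist_force': array([-0.09531987,  0.80985189, -0.27454264]), 'torque': array([ 0.00934112, -0.04226751, -0.0644874 ]), 'gripper_force': 0.0, 'finger_gap': 85.73446985254772} 53.900000000000006
```

Run:
```python
import cv2
for n,(a,b,c,d) in {"side":(100,140,100,340),"top":(100,140,270,370)}.items():
    im=cv2.imread(f"pics/{n}0.png")
    if n=="side": im=im[90:350,110:400]
    else: im=im[100:290,130:380]
    im=cv2.resize(im,None,fx=2.5,fy=2.5,interpolation=cv2.INTER_CUBIC); 
    im=im[:600,:800];cv2.imwrite(f"pics/{n}0c.png",im);print(im.shape)
```

```text
(600, 725, 3)
(475, 625, 3)
```

View pics/side0c.png

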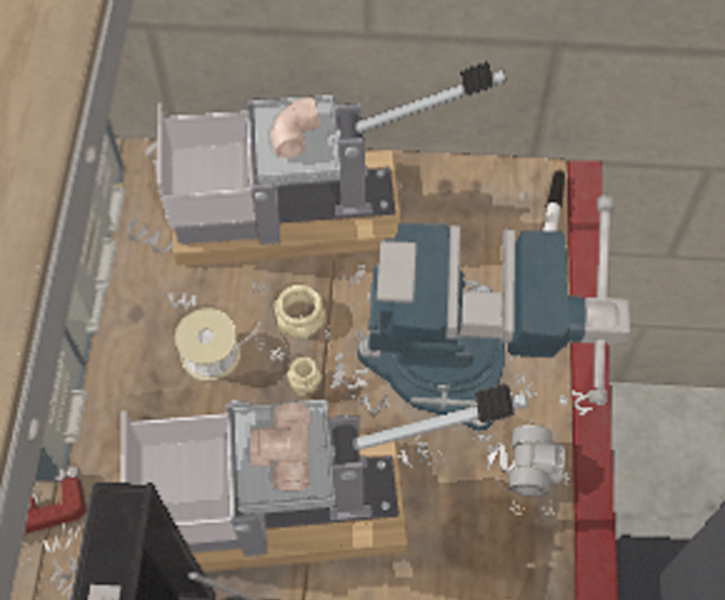

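View pics/top0c.png

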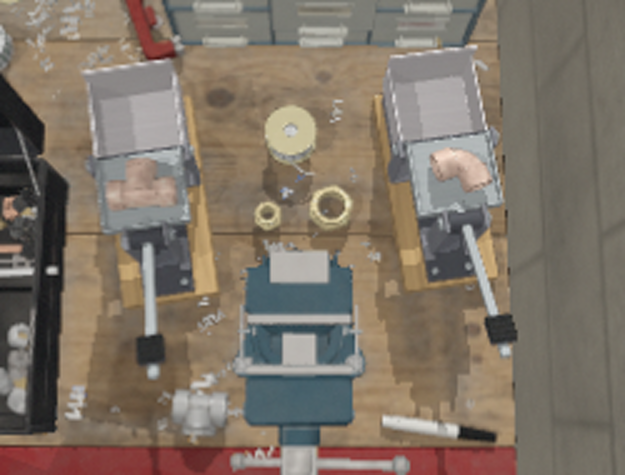

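The tee station is on the left (+y) and its pad is at about (190,239) in the top view and (308,251) in the side view. The galvanised tee lies near the pad, and a black toolbox stands to the left. Next I fit the station pose from keypoints.

```bash
cat > geo.py <<'E'
import numpy as np,cv2
from plant import manip
def proj(name,P,pose=None):
    c=manip.get_calibration(name); T=np.array(c["pose"] if pose is None else pose)
    f=192/np.tan(np.radians(c["vfov"]/2)); K=np.array([[f,0,c["cx"]],[0,f,c["cy"]],[0,0,1]])
    p=(np.asarray(P,float)-T[:3,3])@T[:3,:3]*[1,-1,-1]
    return cv2.projectPoints(p.reshape(-1,1,3),np.zeros(3),np.zeros(3),K,np.array(c["dist_coeffs"]))[0][:,0]
def ray(name,uv,pose=None):
    c=manip.get_calibration(name); T=np.array(c["pose"] if pose is None else pose)
    f=192/np.tan(np.radians(c["vfov"]/2)); K=np.array([[f,0,c["cx"]],[0,f,c["cy"]],[0,0,1]])
    n=cv2.undistortPoints(np.array([[uv]],float),K,np.array(c["dist_coeffs"]))[0,0]
    return T[:3,3],T[:3,:3]@[n[0],-n[1],-1]
def tri(a,b):
    A=[];B=[]
    for o,d in (a,b):
        d=d/np.linalg.norm(d);M=np.eye(3)-np.outer(d,d);A.append(M);B.append(M@o)
    return np.linalg.lstsq(np.vstack(A),np.hstack(B),rcond=None)[0]
def pad(q): a=.45-q; return np.array([-140*np.cos(a)+14*np.sin(a),0,120+140*np.sin(a)+14*np.cos(a)])
def stat(s,P):
    P=np.atleast_2d(P);c,n=np.cos(s[2]),np.sin(s[2])
    return P@np.array([[c,n,0],[-n,c,0],[0,0,1]])+[s[0],s[1],s[3]]
E
python3 - <<'E'
from geo import *
from scipy.optimize import least_squares
T=lambda u,v:(u/2.5+130,v/2.5+100); S=lambda u,v:(u/2.5+110,v/2.5+90)
pd=pad(0)
obs=[("top",pd,T(150,348)),("side",pd,S(494,403)),
("top",[13,46,120],T(105,231)),("top",[13,-46,120],T(190,226)),
("side",[13,-46,120],S(333,402)),("side",[13,46,120],S(333,506)),("side",[95,46,118],S(240,517)),("side",[95,-46,118],S(231,402)),
("top",[190,48,127],T(84,70)),("top",[190,-48,127],T(176,60)),("side",[190,-48,127],S(122,412))]
f=lambda s:np.concatenate([proj(c,stat(s,P))[0]-uv for c,P,uv in obs])
r=least_squares(f,[500,50,0,20],loss="soft_l1",x_scale=[100,100,1,20])
print(r.x,np.degrees(r.x[2]));print(np.round(f(r.x).reshape(-1,2),1))
print("pad model",stat(r.x,pd),"tri",tri(ray("top",T(150,348)),ray("side",S(494,403))))
print("elbow pad",tri(ray("top",T(500,328)),ray("side",S(477,78))))
# galv tee & toolbox at assumed heights
print("galv tri",tri(ray("top",T(200,410)),ray("side",S(535,460))))
print("pen-box corner tri",tri(ray("top",T(65,185)),ray("side",S(153,487))))
print("vice jaw tri",tri(ray("top",T(245,300)),ray("side",S(515,350))))
np.save("s.npy",r.x)
E
```

```text
[5.67332947e+02 1.35799043e+01 1.48659728e-01 2.65345789e+01] 8.517574994290541
[[-0.3  0. ]
 [-1.1  0.8]
 [-0.6  0.9]
 [ 0.2 -2.1]
 [-2.6 -0.7]
 [ 0.4 -1.9]
 [-1.1 -2.8]
 [ 1.   2.6]
 [ 0.1  1.5]
 [-1.5  0.7]
 [ 0.7 -0.4]]
pad model [[448.6831154   -4.18964125 220.03601311]] tri [447.56687836  -5.23154599 222.85060242]
elbow pad [ 466.85297572 -335.28294538  220.33271063]
galv tri [390.23334773 -30.57729509  23.46036238]
pen-box corner tri [662.367881    86.06410186 208.92396476]
vice jaw tri [461.68505181 -77.85476549 205.01981682]
```

```bash
cat >> geo.py <<'E'
from scipy.spatial.transform import Rotation as R
def rot(s,a):
    M=np.array([[-np.cos(a),0,-np.sin(a)],[0,1,0],[np.sin(a),0,-np.cos(a)]])
    return R.from_euler("z",s[2])*R.from_matrix(M)
def tool(s,q,gap=0,L=73,lean=None):
    a=(.45-q) if lean is None else lean
    n=np.array([np.sin(a),0,np.cos(a)])
    return stat(s,pad(q)+(L+gap)*n)[0],rot(s,a).as_euler("xyz",degrees=True)
E
python3 - <<'E'
from geo import *
s=np.load("s.npy")
for q in (0,.35,.7): print(manip.inverse_kinematics(*tool(s,q)))
manip.line_to([212,588,400],v=200)
manip.move_gripper(0,20)
p,r=tool(s,0,120,lean=0); print(p,r); manip.move_pose(p,r)
o=manip.observe(); T=np.eye(4);T[:3,:3]=R.from_euler("xyz",o["tcp_rot"],degrees=True).as_matrix();T[:3,3]=o["tcp_pos"]
im=manip.snapshot("wrist"); pose=T@manip.get_calibration("wrist")["mount"]
np.save("pose1.npy",pose)
im=im[:,:,::-1].copy();cv2.imwrite("pics/w1.png",im)
for l in("tee_pad","tee"): print([(d["score"],d["rect"]) for d in manip.masks_of(l,"wrist")])
print(proj("wrist",stat(s,[pad(0),[13,46,120],[13,-46,120],[95,46,118],[95,-46,118],[190,48,127],[190,-48,127]]),pose))
print(o["clock"],o["finger_gap"],o["wrist_force"],o["tcp_pos"])
E
```

```text
[  -5.40472323    9.21063133  100.79117343   -6.03117671   95.09021808
 -103.11981301]
[  -9.02303967   -4.58360542  117.02298602   -1.80265932   73.03336202
 -106.93211936]
[ -14.28526301  -14.94758891  132.52832982    7.25477845   49.40147426
 -116.89917345]
[448.6831154   -4.18964125 413.03601311] [ 180.            0.         -171.48242501]
[(0.78, [236.1, 151.4, 267.4, 229.2])]
[(0.68, [248.4, 302.3, 257.2, 324.1])]
[[254.00818258 184.06472096]
 [288.78051377 268.06817785]
 [218.69648313 267.94453327]
 [286.44663625 319.02635665]
 [220.80812832 318.91305936]
 [286.15840621 376.85781545]
 [220.86056373 376.74788985]]
4.475 0.09751206337183066 [ 0.51078831  0.102409   -0.25557949] [448.78680432  -3.70967643 413.0737323 ]
```

View pics/w1.png

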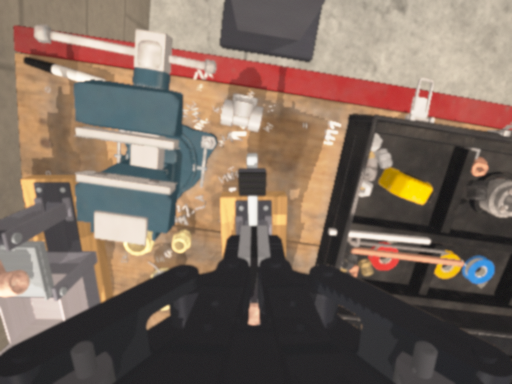

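The wrist view shows the pad at (252,181), where the model predicts (254,184). The lever is straight along the image column, and the vice and toolbox are well clear. Now a guarded approach.

Run:
```python
from geo import *
s=np.load("s.npy"); s[:2]+=1*np.array([np.sin(s[2]),-np.cos(s[2])]); np.save("s.npy",s)
manip.move_pose(*tool(s,0,40))
p,r=tool(s,0,10); manip.line_to(p,v=60); manip.pause(.3)
f0=manip.observe()["wrist_force"]; print(f0)
for g in np.arange(8.5,-8,-1.5):
    hit=manip.line_to(tool(s,0,g)[0],v=15,guard=1.5)
    o=manip.observe(); print(round(g,1),hit,np.round(o["wrist_force"]-f0,2),o["tcp_pos"].round(1),round(o["clock"],2))
    if hit or (o["wrist_force"]-f0)[2]>1: break
n=(R.from_euler("xyz",o["tcp_rot"],degrees=True).as_matrix())[:,2]
print("gap",(o["tcp_pos"]-tool(s,0,0)[0])@-n)
cv2.imwrite("pics/s1.png",cv2.resize(manip.snapshot("side")[200:320,180:380,::-1],None,fx=4,fy=4))
```

```text
[ 0.09721516 -0.17464608  0.5241162 ]
8.5 False [ 0.    0.4  -0.32] [4.838e+02 1.000e-01 2.933e+02] 6.34
7.0 False [ 0.04 -0.2  -0.43] [483.1  -0.  291.9] 6.59
5.5 False [ 0.62 -0.3  -0.62] [ 4.825e+02 -1.000e-01  2.906e+02] 6.84
4.0 False [-0.24 -0.7  -0.14] [ 4.819e+02 -2.000e-01  2.893e+02] 7.09
2.5 False [0.06 0.24 0.45] [ 4.816e+02 -3.000e-01  2.885e+02] 7.34
1.0 False [0.7  1.12 4.81] [ 4.811e+02 -4.000e-01  2.876e+02] 7.59
gap 2.0485204471941985
```

View pics/s1.png

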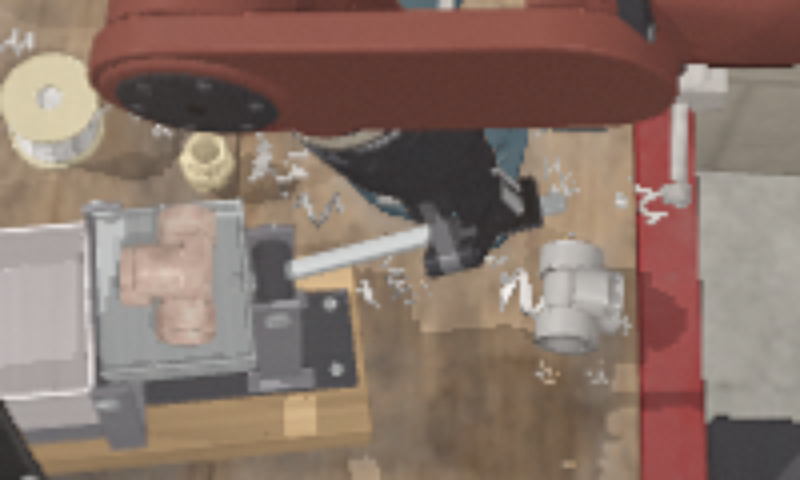

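The fingertips rest on the pad and the tee is untouched. Contact came about 2.7 mm above the model, so I raise the model height by that and press along the arc, watching the force.

```bash
cat >> geo.py <<'E'
from scipy.optimize import brentq
def qact(s,o):
    M=R.from_euler("xyz",o["tcp_rot"],degrees=True).as_matrix()
    t=o["tcp_pos"]+73*M[:,2]-[s[0],s[1],s[3]+120]
    X=t[0]*np.cos(s[2])+t[1]*np.sin(s[2]);Z=t[2]
    return .45-brentq(lambda a:X*np.sin(a)+Z*np.cos(a)-14,-.9,.9)
E
python3 - <<'E'
from geo import *
s=np.load("s.npy"); s[3]+=2.8; np.save("s.npy",s)
for q in list(np.arange(.05,.56,.05))+[.59,.62,.64]:
    p,r=tool(s,q); hit=manip.line_to(p,r,v=35,guard=15)
    o=manip.observe(); print(round(q,2),hit,round(qact(s,o),3),np.round(o["wrist_force"],1),round(o["clock"],2))
    if hit or o["wrist_force"][2]>14: break
cv2.imwrite("pics/s2.png",cv2.resize(manip.snapshot("side")[200:320,140:340,::-1],None,fx=4,fy=4))
E
```

```text
0.05 False 0.043 [4.2 0.4 3.2] 8.02
0.1 False 0.098 [3.9 1.  3.1] 8.4
0.15 False 0.149 [ 2.3 -0.3  2.8] 8.78
0.2 False 0.199 [1.6 0.2 5. ] 9.17
0.25 False 0.249 [ 2.1 -0.3  4.6] 9.55
0.3 False 0.299 [1.8 0.1 3.2] 9.93
0.35 False 0.35 [ 1.4 -0.8  2.8] 10.32
0.4 False 0.401 [ 0.8 -0.   2.3] 10.7
0.45 False 0.452 [ 0.9 -0.4  1.6] 11.08
0.5 False 0.501 [ 0.5 -0.3  0.9] 11.47
0.55 False 0.55 [-0.1  0.4  1.6] 11.85
0.59 False 0.59 [-0.2  0.9  0.9] 12.19
0.62 False 0.62 [0.7 0.3 0.8] 12.48
0.64 False 0.64 [-0.1  0.4  0.8] 12.73
```

View pics/s2.png

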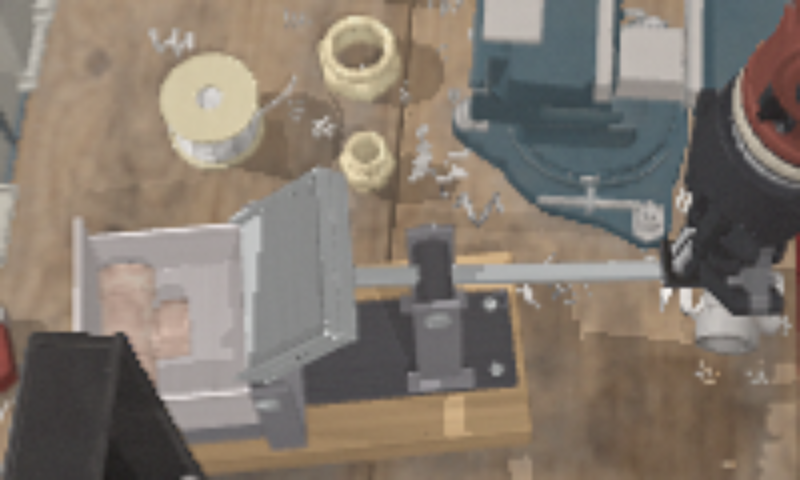

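The tee already lies in the tray and the plate is raised. I ease the lever to its stop, hold it briefly, then let it up slowly.

Run:
```python
from geo import *
s=np.load("s.npy")
q=.64
while q<.74:
    q+=.008; manip.line_to(*tool(s,q),v=15)
    f=np.mean([manip.observe()["wrist_force"][2]]);o=manip.observe(); print(round(q,3),round(qact(s,o),3),np.round(o["wrist_force"],1),round(o["clock"],2))
    if o["wrist_force"][2]>3.5: break
manip.pause(.8); o=manip.observe(); print("hold",round(qact(s,o),3),o["wrist_force"].round(1))
```

```text
0.648 0.648 [-0.2 -0.2  1.5] 13.03
0.656 0.656 [-0.1 -0.1  1.7] 13.28
0.664 0.664 [ 0.2 -0.1  1. ] 13.53
0.672 0.672 [0.4 0.4 1.7] 13.78
0.68 0.681 [0.1 0.2 2.2] 14.03
0.688 0.689 [-0.3 -0.2  1.7] 14.28
0.696 0.695 [-0.4  0.4  3.5] 14.53
hold 0.696 [-3.2  0.7  5.5]
```

Run:
```python
from geo import *
s=np.load("s.npy")
for q in list(np.arange(.65,.09,-.05))+[.08,.06,.045,.03,.02,.01,0,-.01,-.02]:
    manip.line_to(*tool(s,q),v=22 if q>.09 else 9)
    o=manip.observe(); print(round(q,2),round(qact(s,o),3),np.round(o["wrist_force"],1),round(o["clock"],2))
cur=o["tcp_pos"]; p,r=tool(s,0,45); manip.line_to(p,r,v=60)
manip.line_to(p+[-20,0,80],v=120); manip.pause(.3)
o=manip.observe(); print(o["wrist_force"],o["clock"])
a=manip.snapshot("side")[90:350,110:400,::-1]; cv2.imwrite("pics/s3.png",cv2.resize(a,None,fx=2.3,fy=2.3))
```

```text
0.65 0.65 [-0.1 -1.3  2.2] 15.82
0.6 0.597 [ 0.1 -0.4  1.6] 16.35
0.55 0.548 [0.2 0.1 1.8] 16.88
0.5 0.498 [-0.6  0.4  3. ] 17.4
0.45 0.448 [-0.6  0.5  4.2] 17.93
0.4 0.399 [-1.3  0.2  4.6] 18.45
0.35 0.349 [-0.9  0.   4. ] 18.98
0.3 0.3 [-1.7  0.6  4.2] 19.5
0.25 0.25 [-1.5  0.8  5.2] 20.02
0.2 0.198 [-1.9 -0.7  4.7] 20.55
0.15 0.146 [-1.2 -0.7  5.6] 21.07
0.1 0.096 [-1.   0.   5.1] 21.6
0.08 0.079 [-0.4 -0.5  4.4] 22.12
0.06 0.06 [-0.9  0.8  4.8] 22.63
0.04 0.045 [-0.7  0.9  4.1] 23.06
0.03 0.03 [-0.7  1.2  5.1] 23.48
0.02 0.02 [-0.3  0.3  4.8] 23.82
0.01 0.01 [-1.   0.7  3.8] 24.15
0 -0.0 [-0.8  1.   3.8] 24.48
-0.01 -0.006 [ 0.7 -0.3 -0.2] 24.82
-0.02 -0.019 [ 0.1 -0.5 -0.2] 25.15
[ 0.29097262  0.14019414 -0.07777111] 27.1417
```

View pics/s3.png

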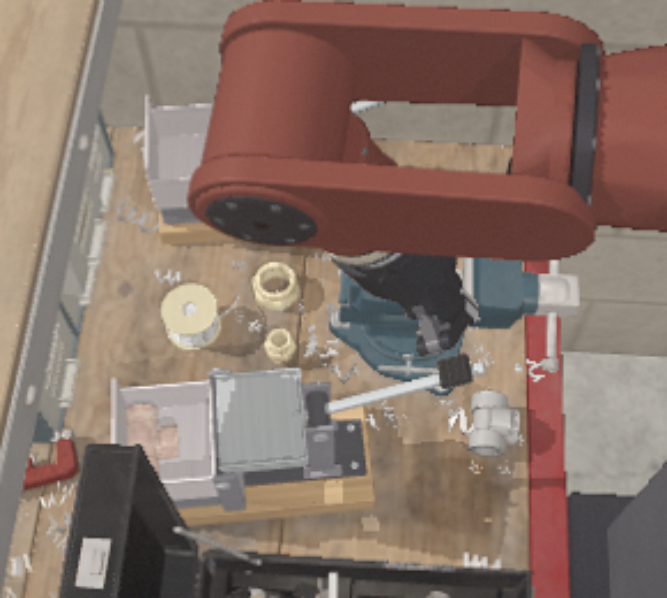

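The tee is in the tray at (150,430), the plate is flat, the lever is back up at rest, and the hand is clear of the pad. The loose parts in view haven't moved.

```bash
python3 -c "
from plant import manip
print(manip.hand_in())"
```

```text
the job is handed in; nothing more can be done
None
```

The job is handed in: the tee was tipped into its tray with the lever pressed gently to its stop (about 5 N), the plate was let down slowly and lies flat, the hand is clear, and I never went near the elbow or the loose parts, though the arm hid the elbow in the last picture.

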